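Hang the whey pail and hold the cheese press down

TASK

Hang the small steel whey pail by its bail on the twin hook under the spout of the bench cheese press and let go of it, so that it hangs free. Then push the red pad of the press lever down until the lever stands level, its pointer in the green mark, never forcing it down past that mark, and finish while still holding it there. Leave the cheeses, bottle, jar, spare mould and brush where they are.

Things in the scene. Friction and masses are not known exactly. Their poses are not given: they have to be found in the camera images.
- pail: Loose open steel pail, 0.22 to 0.45 kg, 50 mm high, 88 mm across at the foot and 100 mm at the rim, with a stiff upright square bail that does not fold. Origin: centre of its underside; z up; the bail lies in its x-z plane: two upright round legs at x = -55 and +55 mm and a straight level round bar (10 mm thick, centre 145 mm above the underside) along x between them.
- pail_grip (a point): Centre of the blue block on the middle of the bail bar, 145 mm above the pail's underside; the block is 34 mm long (along the pail's x), 12 mm thick (y) and 16 mm high. Pinch it across the pail's y. Between the rim and the bar the bail is open, 90 mm high.
- press: Fixed bench cheese press on four wooden legs. Origin: centre of its foot on the table; z up; -x side faces the robot. Steel tray 240 (x) by 160 mm (y), top at z = 145 mm; on it a white mould 116 mm wide, top at z = 215 mm; the lever's column at x = 80 mm is 280 mm high. The twin hook is on its -y side.
- press_hook (a point): Middle of the twin hook's seat, midway between the 2 dark prongs, at their top side, 174 mm up (press x 0, y -165 mm); axes as the press. Prongs 8 mm thick, at press x = -30 and +30 mm, run level along -y from a plate at y = -84; from y = -188 the tips turn up to z = 186 mm at y = -200. The bail bar rests across both, along press x, its centre then 179 mm up, the block between the prongs.
- press_spout (a point): Tip of the steel spout, centre of its underside, 125 mm above the table: 30 mm wide, top at 144 mm, it comes out of the tray along the press's -y between and below the prongs, to press y = -140 mm. The hung pail stands under it, the spout inside the bail.
- lever_angle (a joint): Angle of the spring-loaded red lever, rad: 0 = at rest, standing 0.40 rad (23 degrees) above level; grows as it is pushed down; 0.40 = level; the green mark is 0.30 to 0.50; stop at 0.70. The spring always pushes it back up: about 5 N at the pad to start, about 11 N at level. The lever runs from its pivot towards the press's -x.
- green_mark (a point): Centre of the 20 mm high green mark on the white upright scale on the lever's +y side (245 mm above the table, press x = -35 mm). The lever's black pointer is at its middle when the lever is level; a red mark lies below it.
- press_pivot (a point): Point on the lever's hinge axis, which is the press's y: press frame x = 80 mm, y = 0, z = 245 mm.
- press_lever: The red lever with its red pad, 50 by 56 mm and 22 mm thick, at the end; the pad's centre is 200 mm from the hinge axis. This body's origin lies on the hinge axis (at press_pivot); it turns with the lever.
- pad_top (a point): Centre of the pad's top face, where to press: 200 mm along the lever from the hinge axis and 11 mm above the lever's middle line; at level it is 120 mm towards -x of the press origin and 256 mm above the table; at rest about 333 mm above the table.
- cheese_near: Bystander: yellow waxed cheese wheel, 110 mm wide, 50 mm high, left of the press. Origin: centre of its underside.
- cheese_right: Bystander: yellow cheese wheel, 110 mm wide, 50 mm high, far right. Origin: centre of its underside.
- cheese_young: Bystander: pale cheese wheel, 110 mm wide, 50 mm high, between robot and press, to the left. Origin: centre of its underside.
- bottle: Bystander: brown glass bottle, 60 mm wide, 190 mm high, on the left. Origin: centre of its underside.
- jar: Bystander: glass jar, 70 mm wide, 90 mm high, back left. Origin: centre of its underside.
- spare_mould: Bystander: empty white bowl-shaped mould, 116 mm wide, 70 mm high, on the right. Origin: centre of its underside.
- brush: Bystander: hand brush lying on the right.
Not all that is in view belongs to the job. What is shaped like the pail but turquoise or yellow is not meant.

How it is judged:
On the way, in this order (a step that is already met when the one before it is completed fails the run):
1. the pail hangs by its bail on both prongs of the press's hook, let go (x of pail_grip in the frame of press between -0.025 and 0.025 m and y of pail_grip in the frame of press between -0.193 and -0.12 m and z of pail_grip in the frame of press between 0.174 and 0.185 m and contact force between pail and press above 1 N and contact force between pail and the arm below 0.1 N and contact force between pail and the fingers below 0.1 N), for 0.3 s.
2. the lever is pressed down into the green mark and kept there (value of joint lever_angle between 0.29 and 0.51 rad), for 0.5 s.
At the end, for the whole second after the job is handed in: The robot still presses the red lever (over 3 N), lever at 0.29 to 0.51 rad; the pail hangs at rest, upright within 0.25 rad, carried by the press alone: bail bar on both prongs (centre 174 to 185 mm up), 120 to 193 mm out along the press -y, block within 25 mm of the hook middle (all of step 1 and all of step 2 and contact force between any of the fingers, the arm and press_lever above 3 N and angle between pail's own z axis and vertical below 0.25 rad and linear speed of pail below 0.05 m/s); the arm keeps its last pose, push and grip.
It fails at once if the lever is forced down past the green mark (beyond 0.57 rad) (value of joint lever_angle above 0.57 rad).
It fails at once if the pail is tipped over (angle between pail's own z axis and vertical above 0.8 rad).
It fails at once if a bystander is pushed away (distance of any of cheese_near, cheese_right, cheese_young, bottle, jar, spare_mould, brush from where it was at the start of the episode above 0.03 m).
It also fails if it takes over 58 s, if anything falls off the work surface, if the arm or the gripper's body presses on something with over 40 N, if the wrist force passes 120 N, or if a joint passes its speed limit or range.

ROBOT

A 7-joint arm with a two-finger parallel gripper is mounted at the origin on the work surface. World frame = base frame: x ahead of the robot, y to its left, z up, the work surface at z = 0. Lengths are in m, angles in rad, forces in N, time in s.
With the tool pointing down it reaches from about 0.4 to 0.85 m from the base axis. Payload 10.4 kg.
Tool frame: the origin (TCP) lies at the very end of the fingers, on their centre line; the grasp point (between the pads) lies arm.grip_point_offset behind it (arm.grip_point_offset is the distance from the TCP to the grasp point, in m); z points along the fingers, y is the line along which they close (so a half turn about z gives the same grasp; the last joint's range is limited). The gripper opens to 87 mm and grips with 3 to 60 N. Pads are 19 mm wide; open, the fingers measure 117 mm over their backs; the gripper's body (75 mm by 190 mm) begins 51 mm behind the grasp point.
Start: joints at [-1.2, 0.332, -0.065, 1.46, 0.022, 1.35, -0.088], TCP at [0.24, 0.577, 0.195] pointing down, gripper open.
Joint ranges: [-2.6, 2.6], [-0.5, 2.12], [-1.47, 1.34], [0.16, 2.42], [-1.27, 4.41], [0.06, 2.06], [-2.6, 2.6]. Speed limits (rad/s): [2.22, 2.22, 2.79, 2.79, 3.14, 3.14, 3.14].

INTERFACE

Orientations are given as a rotation vector (axis times angle).
In Python, from rig import arm, capture, workorder gives the robot as it stands.
- The arm moves only by the tool servo_tool, never from a script. Its argument "rows" is a list that holds one entry, the list of rows, each a list of 7 numbers: the finger opening in mm, from 0 to 87, then the shift along the world's x, y, z normalised to -1 to 1, where 1 is 400 mm, then the turn, a rotation vector about the world's x, y, z normalised to -1 to 1, where 1 is pi rad. A call has 1 to 8 rows; each row is the pose to reach, as a shift and turn from the pose commanded when the call began, turning the shorter way round; what a row does not reach only later rows make up. A row lasts 1/12 s, in which the tool goes at most 41.7 mm and 7.16 degrees, less where a joint would pass 70% of its speed; a pose out of reach is approached as far as the arm can. A call with a number of a shift or a turn outside -1 to 1 is refused whole. A call with a gripper value outside its range is refused whole. The fingers move at their own pace and stop on an object; the grip force is fixed at half the most. Time passes only in rows, so rows that repeat a pose let the fingers close. It gives the time, the measured TCP pose, the force, the opening and the grip force at its end, in the units of the state.
- arm.read_state(): the state, without advancing time (a new reading comes with each control period).
- capture(name): name is "side" or "top"; returns a dict with "image" (480x640x3 uint8, red, green, blue), "K" (3x3 intrinsics, pixels), "R" (3x3) and "t" (3): a world point X has camera coordinates R X + t. Camera axes: x right, y down, z forward; pixel columns grow to the right and rows downward; lengths in m; the calibration is good to about 2 mm. A picture is of the moment at which its call begins. There is no depth.
- workorder.hand_in(): hands the job in; it is judged then, once.
The state is a dict: "clock": time; "q": joint angles; "qd": joint speeds; "effort": joint torques, N m; "eef_pos": TCP position; "ee_rot": TCP orientation; "ft_force": force on the tool from outside, world axes, zero at the start; "torque": the same for the moment, N m; "grip_width": opening from 0.0 (shut) to 1.0 (fully open); "grasp_force": force on a finger pad.
Only numpy, scipy, OpenCV 4.12 (cv2) and the standard library are available. Lean on these libraries where they do the work, as an engineer would, in place of code of your own. Each camera call takes 0.05 s, during which the arm holds its last target. There are 200 camera calls.

## Working session

There is one attempt and no reset: what is moved stays moved. The work goes in short steps, Python scripts to look and compute and a tool call to move; the robot and the scene stay as the last step left them, time stands still between calls to the robot, and variables do not carry over. Pictures are saved under pics/ and viewed, at most 10 in all, crops included, and the job is handed in when it is done.

Besides the shell and the picture viewer there is one more tool, called after "Emit:" as a command line: name --argument value ..., lists and objects as JSON in quotes. servo_tool: Moves the arm, as the interface text tells. Its arguments: {"type":"object","properties":{"rows":{"type":"array"}},"required":["rows"]}

```bash
mkdir -p pics; ls; python3 - <<'E'
from rig import arm,capture
import cv2,pickle
print(arm.read_state(), arm.grip_point_offset)
for n in("side","top"):
    c=capture(n); pickle.dump(c,open(n+".pkl","wb")); cv2.imwrite(f"pics/{n}0.png",c["image"][:,:,::-1]); print(n,c["K"],c["R"],c["t"])
E
```

```text
pics
{'clock': 0.0, 'q': array([-1.19958235,  0.33287376, -0.06468417,  1.46096985,  0.02162362,
        1.34990587, -0.08846688]), 'qd': array([ 0.00173554, -0.00119878,  0.00176834,  0.00061213, -0.00157913,
        0.00031874,  0.00037592]), 'effort': array([ 3.30140901e-04, -6.23249388e+01,  2.48325843e-02, -3.89893556e+01,
       -6.12567225e-02,  3.97675973e-02,  1.36249951e-04]), 'eef_pos': array([0.23967624, 0.57673865, 0.19443914]), 'ee_rot': array([-6.14505360e-01, -3.08071267e+00,  2.27496960e-03]), 'ft_force': array([-0.04306496,  0.2528409 ,  0.30484573]), 'torque': array([ 0.01194262,  0.03772728, -0.0027175 ]), 'grasp_force': 0.0, 'grip_width': 0.9989456536667776} 0.0187
side [[609.63646401   0.         311.16070999]
 [  0.         609.63646401 255.68355691]
 [  0.           0.           1.        ]] [[-0.78350399 -0.62136011  0.0057542 ]
 [-0.49007215  0.61221016 -0.62050625]
 [ 0.38203505 -0.48898909 -0.78418039]] [0.37515021 0.37469571 1.64020964]
top [[593.63512308   0.         319.66052133]
 [  0.         593.63512308 241.99162367]
 [  0.           0.           1.        ]] [[ 1.37841982e-02 -9.99903677e-01  1.62251483e-03]
 [-9.83969417e-01 -1.38530444e-02 -1.77798424e-01]
 [ 1.77803775e-01  8.54303749e-04 -9.84065591e-01]] [-0.02872732  0.53332245  1.7830277 ]
```

View pics/side0.png

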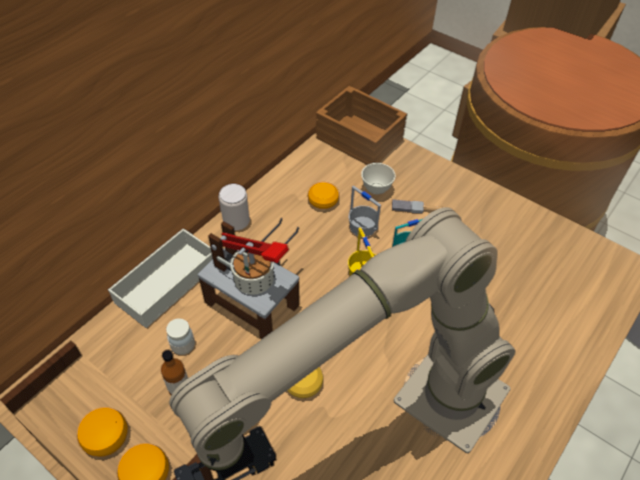

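View pics/top0.png

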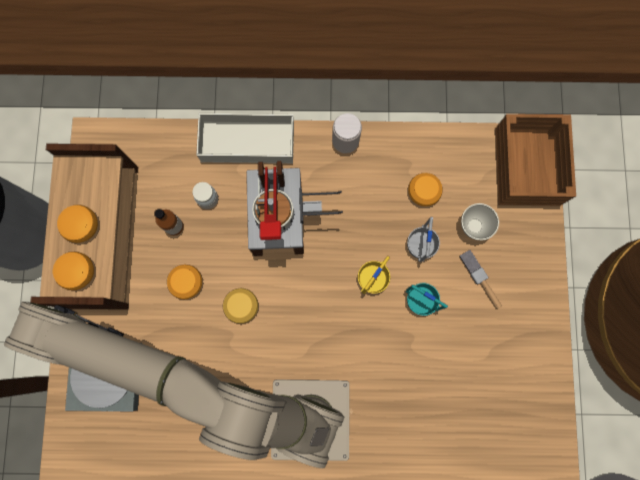

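The side view shows the steel pail at about (364,215) with its blue block at (366,196), and the press around (250,270) with its prongs near (285,235). In the top view the steel pail is at (423,243) with its block at (430,237), the press tray at (275,210), and the prongs reach right to about (340,193) and (340,212). Next I'll zoom in on both.

```bash
python3 - <<'E'
import cv2,pickle,numpy as np
C={n:pickle.load(open(n+".pkl","rb"))["image"][:,:,::-1] for n in("side","top")}
def crop(n,x,y,w,h,s): return cv2.resize(C[n][y:y+h,x:x+w],None,fx=s,fy=s,interpolation=cv2.INTER_CUBIC)
cv2.imwrite("pics/t1.png",crop("top",240,150,200,125,4))
cv2.imwrite("pics/s1.png",crop("side",190,175,200,150,4))
for n in C:
    h=cv2.cvtColor(C[n].copy(),cv2.COLOR_BGR2HSV)
    m=cv2.inRange(h,(105,150,60),(130,255,255))
    k,l,st,ce=cv2.connectedComponentsWithStats(m)
    for i in range(1,k):
        if st[i,4]>5: print(n,st[i],ce[i])
E
```

```text
side [362 192   8   7  32] [365.5 195. ]
side [409 220  10   6  32] [413.0625  222.21875]
side [364 238   5   8  22] [365.59090909 241.18181818]
top [428 231   4  11  37] [429.32432432 235.32432432]
top [374 268   7  10  26] [377.  272.5]
top [424 292  11   8  41] [429.43902439 295.7804878 ]
```

View pics/t1.png

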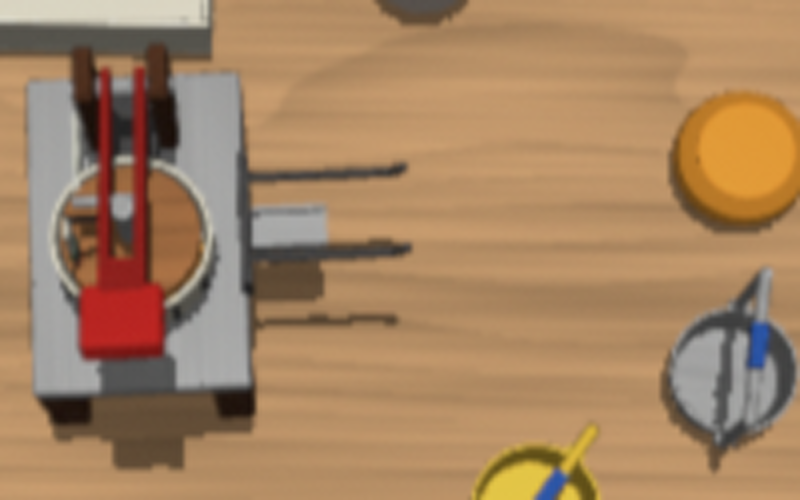

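View pics/s1.png

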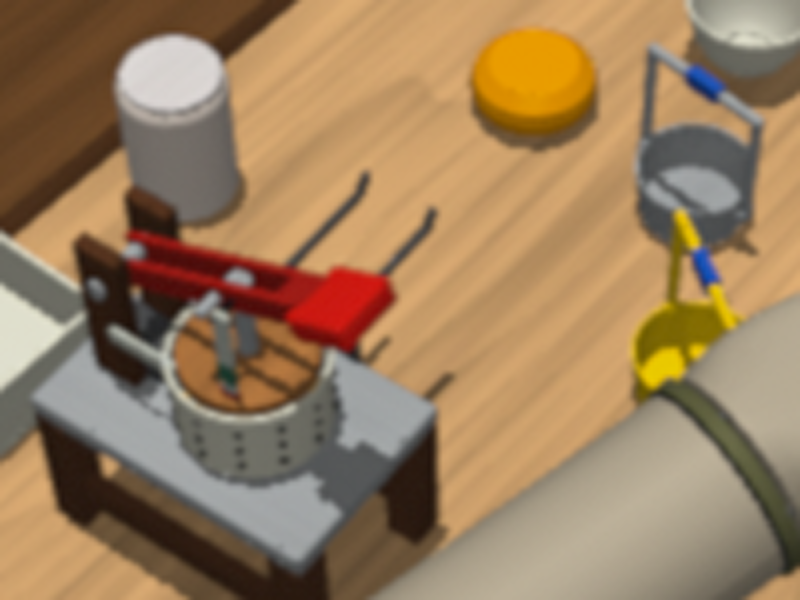

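Top crop: the prong tips are at (405,168) and (410,247), and the tray corners at (27,82), (240,73), (253,390) and (35,395). The bail's ends are at (766,272) and (718,440). Side crop: the prong tips are at (365,177) and (433,212), and the bail corners at (653,48) and (760,122). Now I'll triangulate these and fit the poses.

```bash
cat > g.py <<'E'
import cv2,pickle,numpy as np
from scipy.optimize import least_squares
C={n:pickle.load(open(n+".pkl","rb")) for n in("side","top")}
OFF={"side":(190,175),"top":(240,150)}
def full(n,p): return (np.array(p)+.5)/4-.5+OFF[n]
def proj(n,X):
    c=C[n]; p=(c["R"]@X+c["t"]); p=c["K"]@p; return p[:2]/p[2]
def tri(ps,pt):
    P=[C[n]["K"]@np.c_[C[n]["R"],C[n]["t"]] for n in("side","top")]
    X=cv2.triangulatePoints(P[0],P[1],np.array(ps,float).reshape(2,1),np.array(pt,float).reshape(2,1))[:,0]; return X[:3]/X[3]
def fit(pts,x0):
    def w(v,b): c,s=np.cos(v[2]),np.sin(v[2]); return np.array([v[0]+c*b[0]-s*b[1],v[1]+s*b[0]+c*b[1],b[2]])
    f=lambda v:np.concatenate([proj(n,w(v,b))-q for n,b,q in pts])
    r=least_squares(f,x0,loss="soft_l1"); return r.x,f(r.x).reshape(-1,2),w
E
python3 - <<'E'
from g import *
F=full
np.set_printoptions(precision=4,suppress=True)
print("block",tri((365.5,195),(429.3,235.3)))
for a,b in [((653,48),(766,272)),((760,122),(718,440))]: print("bail end",tri(F("side",a),F("top",b)))
for a,b in [((365,177),(405,168)),((433,212),(410,247))]: print("tip",tri(F("side",a),F("top",b)))
for a,b in [((35,398),(27,82)),((300,567),(35,395)),((435,410),(253,390))]: print("tray",tri(F("side",a),F("top",b)))
L=[("top",(.12,.08,.145),(27,82)),("top",(.12,-.08,.145),(240,73)),("top",(-.12,-.08,.145),(253,389)),("top",(-.12,.08,.145),(35,394)),
("side",(.12,.08,.145),(35,398)),("side",(-.12,.08,.145),(300,567)),("side",(-.12,-.08,.145),(435,408)),
("top",(.03,-.2,.184),(403,168)),("top",(-.03,-.2,.184),(408,248)),("side",(.03,-.2,.186),(366,175)),("side",(-.03,-.2,.186),(433,211))]
v,r,w=fit([(n,b,F(n,q)) for n,b,q in L],(.7,.1,0)); print("press",v);print(r)
print("hook",w(v,(0,-.165,.179)),"pad",w(v,(-.12,0,.256)))
P=[("side",(.055,0,.147),F("side",(653,50))),("side",(-.055,0,.147),F("side",(760,122))),("top",(.055,0,.147),F("top",(766,274))),("top",(0,0,.147),(429.3,235.3)),("side",(0,0,.147),(365.5,195))]
v,r,w=fit(P,(.6,-.25,0));print("pail",v);print(r)
E
```

```text
block [ 0.5381 -0.3424  0.1465]
bail end [ 0.5915 -0.3492  0.1443]
bail end [ 0.4617 -0.3048  0.1824]
tip [ 0.6591 -0.0813  0.1777]
tip [ 0.5994 -0.0858  0.1779]
tray [0.729  0.1991 0.1425]
tray [0.4938 0.1859 0.1366]
tray [0.5024 0.0279 0.1373]
press [0.6153 0.1159 0.0597]
[[-0.9273  0.1634]
 [-0.5647  0.0686]
 [-0.5373  0.2338]
 [-0.969   1.4579]
 [-2.3585 -0.1976]
 [-0.7015 -0.6598]
 [ 0.6521 -0.4584]
 [ 0.9009  0.3284]
 [ 0.7437  0.5154]
 [ 0.08   -1.2562]
 [-0.0451 -1.334 ]]
hook [ 0.6251 -0.0488  0.179 ] pad [0.4955 0.1087 0.256 ]
pail [ 0.5353 -0.3417 -0.1045]
[[-0.5709 -0.7677]
 [-0.6991 -0.783 ]
 [-0.0816  0.5175]
 [ 0.1446  1.6185]
 [-0.0514  0.2373]]
```

```bash
python3 - <<'E'
from g import *
print("yellow",tri((365.6,241.2),(377,272.5)),"turq",tri((413.1,222.2),(429.4,295.8)))
E
```

```text
yellow [ 0.42754452 -0.1883724   0.14875196] turq [ 0.36127425 -0.33922198  0.14652223]
```

Emit:
servo_tool --rows '[[[50, 0, 0, 0.25, 0, 0, 0], [50, 0, 0, 0.55, 0, 0, 0], [50, 0, 0, 0.55, 0, 0, 0], [50, 0.1, -0.2, 0.55, 0, 0, 0.03], [50, 0.15, -0.3, 0.55, 0, 0, 0.06], [50, 0.2, -0.4, 0.55, 0, 0, 0.09], [50, 0.2, -0.5, 0.55, 0, 0, 0.093], [50, 0.2, -0.5, 0.55, 0, 0, 0.093]]]'

```text
clock: 0.77
eef_pos: [0.3107, 0.4061, 0.4075]
ee_rot: [-0.158, -3.137, -0.0]
ft_force: [1.1, 0.0, 0.4]
grip_width: 0.589
grasp_force: 0.0
```

Emit:
servo_tool --rows '[[[50, 0.15, -0.85, 0.03, 0, 0, 0], [50, 0.15, -0.85, 0.03, 0, 0, 0], [50, 0.15, -0.85, 0.03, 0, 0, 0], [50, 0.15, -0.85, 0.03, 0, 0, 0], [50, 0.15, -0.85, 0.03, 0, 0, 0], [50, 0.15, -0.85, 0.03, 0, 0, 0], [50, 0.15, -0.85, 0.03, 0, 0, 0], [50, 0.15, -0.85, 0.03, 0, 0, 0]]]'

```text
clock: 1.43
eef_pos: [0.3678, 0.0776, 0.4187]
ee_rot: [-0.159, -3.137, -0.001]
ft_force: [1.3, -0.5, -0.5]
grip_width: 0.574
grasp_force: 0.0
```

Emit:
servo_tool --rows '[[[50, 0.4, -0.9, 0, 0, 0, 0], [50, 0.4, -0.9, 0, 0, 0, 0], [50, 0.4, -0.9, 0, 0, 0, 0], [50, 0.4, -0.9, 0, 0, 0, 0], [50, 0.4, -0.9, 0, 0, 0, 0], [50, 0.4, -0.9, 0, 0, 0, 0], [50, 0.4, -0.9, 0, 0, 0, 0], [50, 0.4, -0.9, 0, 0, 0, 0]]]'

```text
clock: 2.1
eef_pos: [0.504, -0.2264, 0.4194]
ee_rot: [0.156, 3.136, -0.0]
ft_force: [1.0, 0.3, 1.9]
grip_width: 0.574
grasp_force: 0.0
```

Emit:
servo_tool --rows '[[[50, 0.08, -0.285, -0.05, 0, 0, 0], [50, 0.08, -0.285, -0.1, 0, 0, 0], [50, 0.08, -0.285, -0.15, 0, 0, 0], [50, 0.08, -0.285, -0.25, 0, 0, 0], [50, 0.08, -0.285, -0.35, 0, 0, 0], [50, 0.08, -0.285, -0.5, 0, 0, 0], [50, 0.08, -0.285, -0.5, 0, 0, 0], [50, 0.08, -0.285, -0.5, 0, 0, 0]]]'

```text
clock: 2.77
eef_pos: [0.5334, -0.3367, 0.213]
ee_rot: [-0.159, -3.13, -0.006]
ft_force: [-0.1, 1.0, -0.3]
grip_width: 0.576
grasp_force: 0.0
```

```bash
python3 - <<'E'
from rig import arm,capture
import cv2,numpy as np
s=arm.read_state(); print(s["eef_pos"],s["ee_rot"])
T=[]
for n,(x,y) in (("side",(320,110)),("top",(380,170))):
    c=capture(n);X=s["eef_pos"];p=c["K"]@(c["R"]@X+c["t"]);print(n,p[:2]/p[2], (p[:2]/p[2]-(x,y))*4)
    T.append(cv2.resize(c["image"][y:y+130,x:x+100,::-1],None,fx=4,fy=4,interpolation=cv2.INTER_CUBIC))
cv2.imwrite("pics/c2.png",np.hstack(T))
E
```

```text
[ 0.53336993 -0.33667241  0.21299477] [-0.15899814 -3.12976434 -0.00605326]
side [366.66726272 181.20848987] [186.66905087 284.83395947]
top [431.98680667 233.19962557] [207.9472267 252.7985023]
```

View pics/c2.png

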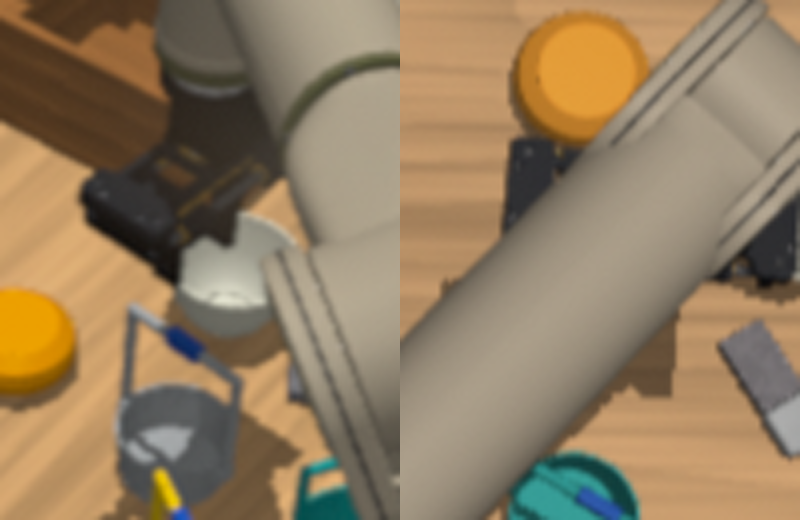

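In the side half (left), the fingertips are near (177,280) and (231,240), and the block is at (184,342). The arm hides the block in the top half. The tips don't sit quite where the TCP projects, (187,285), so I'll overlay the expected points at higher zoom.

```bash
python3 - <<'E'
from rig import arm,capture
import cv2,numpy as np
from scipy.spatial.transform import Rotation as Ro
c=capture("side"); s=arm.read_state(); print(s["eef_pos"],s["ee_rot"],s["qd"].round(3))
x,y,k=335,150,8
I=np.ascontiguousarray(cv2.resize(c["image"][y:y+75,x:x+75,::-1],None,fx=k,fy=k,interpolation=cv2.INTER_CUBIC))
R=Ro.from_rotvec(s["ee_rot"]).as_matrix()
print(R.round(3))
def dot(X,col):
    p=c["K"]@(c["R"]@X+c["t"]);q=(p[:2]/p[2]-(x,y)+.5)*k;cv2.circle(I,tuple(int(a) for a in q),3,col,-1)
for yy in(-.025,.025,-.04,.04,0):
  for xx in (-.0095,.0095): dot(s["eef_pos"]+R@[xx,yy,0],(0,0,255))
  dot(s["eef_pos"]+R@[0,yy,-.03],(0,255,0))
dot(np.array([.537,-.342,.145]),(255,255,255))
cv2.imwrite("pics/c3.png",I)
E
```

```text
[ 0.53594637 -0.33928229  0.22063891] [ 1.59364513e-01  3.13609242e+00 -1.33364823e-03] [ 0.003 -0.015  0.008 -0.022 -0.001 -0.004  0.001]
[[-0.995  0.101  0.001]
 [ 0.101  0.995 -0.001]
 [-0.001 -0.001 -1.   ]]
```

View pics/c3.png

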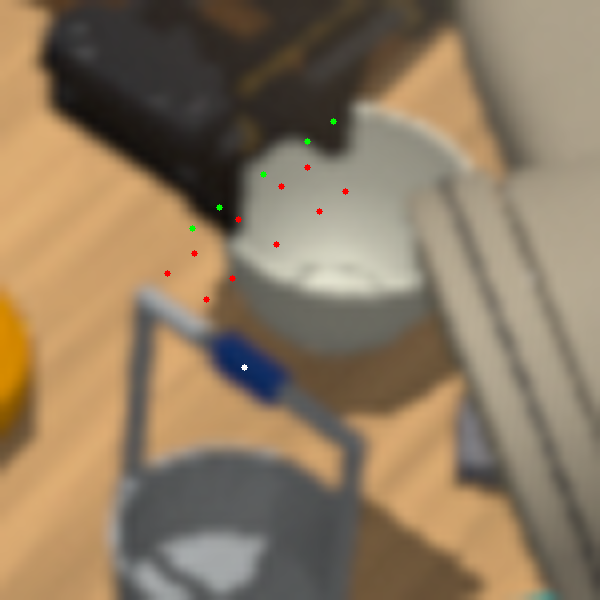

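Clear in this zoom: the visible finger ends, at about (228,225) and (335,150), stop short of the projected TCP marks. The white predicted block point falls right on the blue block. I'll open fully for margin, descend around the block and look again.

Emit:
servo_tool --rows '[[[87, 0.003, -0.006, 0, 0, 0, 0], [87, 0.003, -0.006, 0, 0, 0, 0], [87, 0.003, -0.006, -0.05, 0, 0, 0], [87, 0.003, -0.006, -0.1, 0, 0, 0], [87, 0.003, -0.006, -0.16, 0, 0, 0], [87, 0.003, -0.006, -0.2, 0, 0, 0], [87, 0.003, -0.006, -0.215, 0, 0, 0], [87, 0.003, -0.006, -0.215, 0, 0, 0]]]'

```text
clock: 3.58
eef_pos: [0.5365, -0.3411, 0.1325]
ee_rot: [-0.159, -3.137, -0.001]
ft_force: [1.0, 0.1, 0.3]
grip_width: 0.986
grasp_force: 0.0
```

```bash
cat > look.py <<'E'
import sys,cv2,numpy as np
from rig import arm,capture
from scipy.spatial.transform import Rotation as Ro
def look(fn,x,y,w,h,k,cam="side"):
    s=arm.read_state(); c=capture(cam)
    print(s["clock"],s["eef_pos"].round(4),s["ee_rot"].round(3),s["ft_force"].round(2),s["grip_width"])
    I=np.ascontiguousarray(cv2.resize(c["image"][y:y+h,x:x+w,::-1],None,fx=k,fy=k,interpolation=cv2.INTER_CUBIC))
    R=Ro.from_rotvec(s["ee_rot"]).as_matrix()
    p=c["K"]@(c["R"]@(s["eef_pos"]+R@[0,0,-.0187])+c["t"]);q=(p[:2]/p[2]-(x,y)+.5)*k
    cv2.circle(I,tuple(int(a) for a in q),3,(0,0,255),-1); cv2.imwrite(fn,I)
E
python3 -c "
from look import *
look('pics/c4.png',335,160,75,75,8)"
```

```text
3.5833 [ 0.5365 -0.3411  0.1325] [-1.590e-01 -3.137e+00 -1.000e-03] [1.05 0.07 0.26] 0.9863228527560481
```

View pics/c4.png

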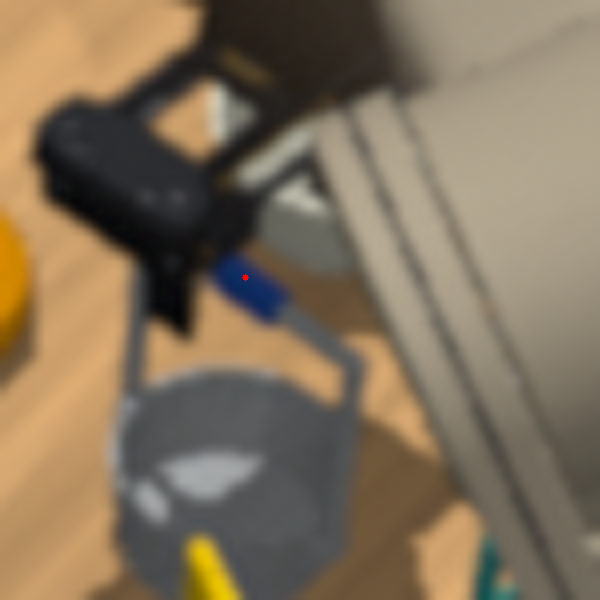

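The block, centred at (250,288), lies under the projected grasp point at (245,277). The near finger's tip, at about (180,330), is on the +y side of the bar, and the other finger is hidden behind it. Now I'll close the gripper.

Emit:
servo_tool --rows '[[[40, 0, 0, 0, 0, 0, 0], [20, 0, 0, 0, 0, 0, 0], [10, 0, 0, 0, 0, 0, 0], [5, 0, 0, 0, 0, 0, 0], [5, 0, 0, 0, 0, 0, 0], [5, 0, 0, 0, 0, 0, 0], [5, 0, 0, 0, 0, 0, 0], [5, 0, 0, 0, 0, 0, 0]]]'

```text
clock: 4.3
eef_pos: [0.5366, -0.3412, 0.1328]
ee_rot: [-0.16, -3.137, -0.0]
ft_force: [0.3, 0.4, 0.3]
grip_width: 0.479
grasp_force: 0.0
```

Emit:
servo_tool --rows '[[[5, 0, 0, 0.02, 0, 0, 0], [5, 0, 0, 0.05, 0, 0, 0], [5, 0, 0, 0.1, 0, 0, 0], [5, 0, 0, 0.15, 0, 0, 0], [5, 0, 0, 0.2, 0, 0, 0], [5, 0, 0, 0.25, 0, 0, 0], [5, 0, 0, 0.25, 0, 0, 0], [5, 0, 0, 0.25, 0, 0, 0]]]'

```text
clock: 4.97
eef_pos: [0.5371, -0.3419, 0.2349]
ee_rot: [0.16, 3.135, -0.002]
ft_force: [0.1, 0.1, -0.3]
grip_width: 0.063
grasp_force: 0.0
```

```bash
python3 -c "
from look import *
look('pics/c5.png',320,110,90,100,6)"
```

```text
4.9667 [ 0.5371 -0.3419  0.2349] [ 1.600e-01  3.135e+00 -2.000e-03] [ 0.09  0.1  -0.3 ] 0.06334468742311468
```

View pics/c5.png

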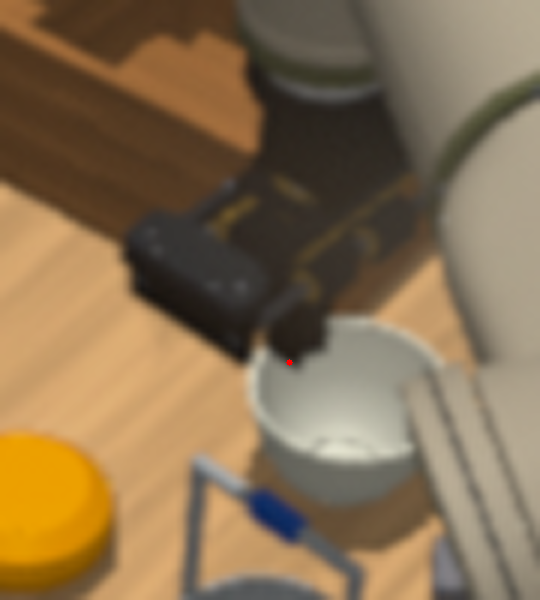

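The picture shows the pail still standing, with the block at (276,515) and the shut gripper above it. I lifted before the slow fingers had closed on the block. I'll reopen, go down again and allow enough time to close.

Emit:
servo_tool --rows '[[[55, 0, 0, 0, 0, 0, 0], [55, 0, 0, 0, 0, 0, 0], [55, 0, 0, 0, 0, 0, 0], [55, 0, 0, 0, 0, 0, 0], [55, 0, 0, 0, 0, 0, 0], [55, 0, 0, 0, 0, 0, 0], [55, 0, 0, 0, 0, 0, 0], [55, 0, 0, 0, 0, 0, 0]]]'

```text
clock: 5.68
eef_pos: [0.5366, -0.3413, 0.2328]
ee_rot: [-0.16, -3.137, -0.0]
ft_force: [-0.2, -0.0, 0.4]
grip_width: 0.569
grasp_force: 0.0
```

Emit:
servo_tool --rows '[[[55, 0, 0, 0, 0, 0, 0], [55, 0, 0, 0, 0, 0, 0], [55, 0, 0, -0.05, 0, 0, 0], [55, 0, 0, -0.1, 0, 0, 0], [55, 0, 0, -0.16, 0, 0, 0], [55, 0, 0, -0.22, 0, 0, 0], [55, 0, 0, -0.25, 0, 0, 0], [55, 0, 0, -0.25, 0, 0, 0]]]'

```text
clock: 6.35
eef_pos: [0.5355, -0.3402, 0.1302]
ee_rot: [-0.159, -3.134, -0.003]
ft_force: [-0.4, -0.1, 0.1]
grip_width: 0.629
grasp_force: 0.0
```

Emit:
servo_tool --rows '[[[5, 0, 0, 0, 0, 0, 0], [5, 0, 0, 0, 0, 0, 0], [5, 0, 0, 0, 0, 0, 0], [5, 0, 0, 0, 0, 0, 0], [5, 0, 0, 0, 0, 0, 0], [5, 0, 0, 0, 0, 0, 0], [5, 0, 0, 0, 0, 0, 0], [5, 0, 0, 0, 0, 0, 0]]]'

```text
clock: 7.02
eef_pos: [0.5367, -0.3412, 0.1329]
ee_rot: [0.159, 3.137, 0.0]
ft_force: [-0.4, 0.3, -0.1]
grip_width: 0.121
grasp_force: 0.0
```

Emit:
servo_tool --rows '[[[5, 0, 0, 0, 0, 0, 0], [5, 0, 0, 0, 0, 0, 0], [5, 0, 0, 0, 0, 0, 0], [5, 0, 0, 0, 0, 0, 0], [5, 0, 0, 0, 0, 0, 0], [5, 0, 0, 0, 0, 0, 0]]]'

```text
clock: 7.52
eef_pos: [0.5367, -0.3412, 0.1328]
ee_rot: [-0.16, -3.138, -0.0]
ft_force: [-0.0, 0.3, 0.2]
grip_width: 0.059
grasp_force: 0.0
```

```bash
python3 -c "
from look import *
look('pics/c6.png',335,160,75,75,8)"
```

```text
7.5167 [ 0.5367 -0.3412  0.1328] [-0.16  -3.138 -0.   ] [-0.01  0.3   0.24] 0.059080539622585096
```

View pics/c6.png

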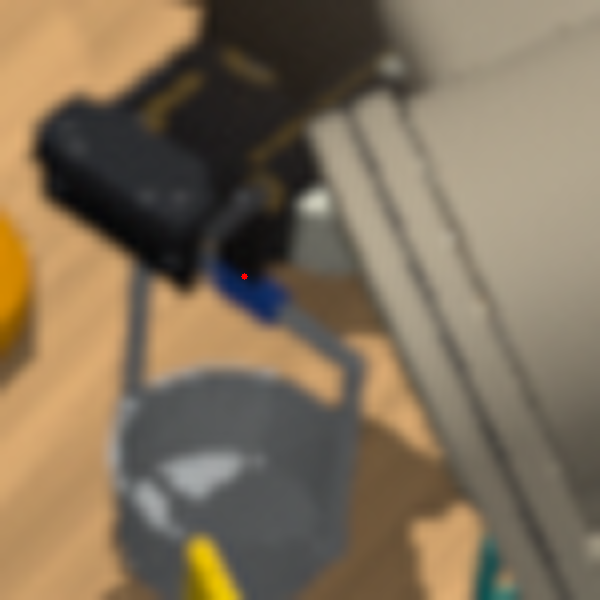

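The closed fingertips show at about (245,265), at the block's upper edge, and the block at (250,285) is untouched. They closed just above the block, so the visible tips end roughly 20 mm higher than the reported TCP. I'll raise, reopen, descend 22 mm deeper and close again.

Emit:
servo_tool --rows '[[[5, 0, 0, 0.05, 0, 0, 0], [5, 0, 0, 0.1, 0, 0, 0], [60, 0, 0, 0.1, 0, 0, 0], [60, 0, 0, 0.1, 0, 0, 0], [60, 0, 0, 0.1, 0, 0, 0], [60, 0, 0, 0.1, 0, 0, 0], [60, 0, 0, 0.1, 0, 0, 0], [60, 0, 0, 0.1, 0, 0, 0]]]'

```text
clock: 8.23
eef_pos: [0.5364, -0.341, 0.1722]
ee_rot: [-0.159, -3.137, -0.001]
ft_force: [0.5, -0.5, 0.1]
grip_width: 0.426
grasp_force: 0.0
```

Emit:
servo_tool --rows '[[[60, 0, 0, 0, 0, 0, 0], [60, 0, 0, 0, 0, 0, 0], [60, 0, 0, 0, 0, 0, 0], [60, 0, 0, -0.03, 0, 0, 0], [60, 0, 0, -0.07, 0, 0, 0], [60, 0, 0, -0.11, 0, 0, 0], [60, 0, 0, -0.155, 0, 0, 0], [60, 0, 0, -0.155, 0, 0, 0]]]'

```text
clock: 8.9
eef_pos: [0.535, -0.3397, 0.1066]
ee_rot: [-0.159, -3.133, -0.004]
ft_force: [-0.2, 1.4, -1.4]
grip_width: 0.688
grasp_force: 0.0
```

Emit:
servo_tool --rows '[[[5, 0, 0, 0, 0, 0, 0], [5, 0, 0, 0, 0, 0, 0], [5, 0, 0, 0, 0, 0, 0], [5, 0, 0, 0, 0, 0, 0], [5, 0, 0, 0, 0, 0, 0], [5, 0, 0, 0, 0, 0, 0], [5, 0, 0, 0, 0, 0, 0], [5, 0, 0, 0, 0, 0, 0]]]'

```text
clock: 9.57
eef_pos: [0.5367, -0.3413, 0.1109]
ee_rot: [0.16, 3.137, 0.0]
ft_force: [0.2, 0.7, 0.2]
grip_width: 0.166
grasp_force: 0.0
```

Emit:
servo_tool --rows '[[[5, 0, 0, 0, 0, 0, 0], [5, 0, 0, 0, 0, 0, 0], [5, 0, 0, 0, 0, 0, 0], [5, 0, 0, 0, 0, 0, 0]]]'

```text
clock: 9.9
eef_pos: [0.5367, -0.3411, 0.1108]
ee_rot: [-0.159, -3.138, -0.0]
ft_force: [-0.1, 0.7, 0.6]
grip_width: 0.136
grasp_force: 29.9
```

The grip now holds: 11.8 mm opening at 29.9 N. I'll lift and check the block's position with the cameras.

Emit:
servo_tool --rows '[[[5, 0, 0, 0.02, 0, 0, 0], [5, 0, 0, 0.06, 0, 0, 0], [5, 0, 0, 0.12, 0, 0, 0], [5, 0, 0, 0.2, 0, 0, 0], [5, 0, 0, 0.28, 0, 0, 0], [5, 0, 0, 0.35, 0, 0, 0], [5, 0, 0, 0.4, 0, 0, 0], [5, 0, 0, 0.4, 0, 0, 0]]]'

```text
clock: 10.57
eef_pos: [0.5375, -0.3427, 0.2757]
ee_rot: [0.16, 3.132, -0.004]
ft_force: [-0.5, -0.2, -3.0]
grip_width: 0.135
grasp_force: 29.9
```

Emit:
servo_tool --rows '[[[5, 0.05, 0.1, 0, 0, 0, 0.01], [5, 0.1, 0.18, 0, 0, 0, 0.02], [5, 0.15, 0.26, 0, 0, 0, 0.03], [5, 0.19, 0.34, 0, 0, 0, 0.04], [5, 0.222, 0.4, 0, 0, 0, 0.05], [5, 0.222, 0.45, 0, 0, 0, 0.052], [5, 0.222, 0.45, 0, 0, 0, 0.052], [5, 0.222, 0.45, 0, 0, 0, 0.052]]]'

```text
clock: 11.23
eef_pos: [0.6255, -0.1602, 0.2702]
ee_rot: [0.1, -3.139, 0.0]
ft_force: [-1.0, -1.5, -1.7]
grip_width: 0.137
grasp_force: 30.0
```

```bash
cat > blob.py <<'E'
from rig import arm,capture
import cv2,numpy as np
def run():
    print({k:np.round(v,4) for k,v in arm.read_state().items() if k in("clock","eef_pos","ee_rot","ft_force","grip_width","grasp_force")})
    for n in("side","top"):
        c=capture(n);cv2.imwrite(f"pics/{n}_l.png",c["image"][:,:,::-1])
        h=cv2.cvtColor(c["image"],cv2.COLOR_RGB2HSV)
        k,l,st,ce=cv2.connectedComponentsWithStats(cv2.inRange(h,(105,130,40),(130,255,255)))
        for i in range(1,k):
            if st[i,4]>3: print(n,st[i],ce[i].round(2))
E
python3 -c "
import blob;blob.run()
import cv2
a=cv2.imread('pics/side_l.png')[110:310,190:390]
cv2.imwrite('pics/c7.png',cv2.resize(a,None,fx=3,fy=3,interpolation=cv2.INTER_CUBIC))"
```

```text
{'clock': np.float64(11.2333), 'eef_pos': array([ 0.6255, -0.1602,  0.2702]), 'ee_rot': array([ 0.1002, -3.1389,  0.    ]), 'ft_force': array([-0.9701, -1.4675, -1.7332]), 'grasp_force': np.float64(29.9736), 'grip_width': np.float64(0.1371)}
side [308 176   4   6  22] [309.5 178.5]
side [364 238   5   8  24] [365.71 241.5 ]
top [374 268   7  10  28] [376.93 272.43]
top [424 292  11   8  41] [429.44 295.78]
```

View pics/c7.png

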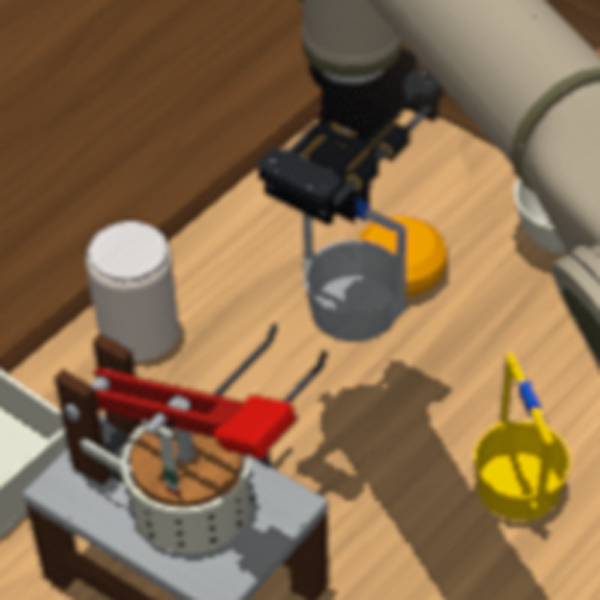

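The pail hangs in the gripper. Its bail corners show at about (307,212) and (403,232) and its rim spans (305..407, 243..300). The prong tips are at (274,328) and (324,355). I'll compare these with the predicted points.

```bash
python3 - <<'E'
from g import *
def q(p): return (np.array(p)-.0)*3
o=np.array((190,110))
def w(b,v=(.6255,-.1602,.062)):
    c,s=np.cos(v[2]),np.sin(v[2]);return np.array([v[0]+c*b[0]-s*b[1],v[1]+s*b[0]+c*b[1],b[2]])
zb=.3047
for n,b in dict(cornL=(.055,0,zb+.005),cornR=(-.055,0,zb+.005),block=(0,0,zb)).items(): print(n,(proj("side",w(b))-o+.5)*3)
a=np.linspace(0,6.28,73)
for z,r in((zb-.095,.05),(zb-.145,.044)):
    R=np.array([(proj("side",w((r*np.cos(t),r*np.sin(t),z)))-o+.5)*3 for t in a]); print("ring",R.min(0),R.max(0))
E
```

```text
cornL [303.03065534 178.12216647]
cornR [398.98522899 225.73304474]
block [350.47026348 205.50177506]
ring [299.50649111 238.77418175] [401.50937255 313.13438996]
ring [306.61152664 277.72766623] [394.4530514  342.78664847]
```

The held pail is within about 5 mm of the prediction. Next: lower it outside the tips, then slide it in over the prongs.

Emit:
servo_tool --rows '[[[5, 0.011, 0, -0.05, 0, 0, 0], [5, 0.011, 0, -0.1, 0, 0, 0], [5, 0.011, 0, -0.15, 0, 0, 0], [5, 0.011, 0, -0.2, 0, 0, 0], [5, 0.011, 0, -0.235, 0, 0, 0], [5, 0.011, 0, -0.249, 0, 0, 0], [5, 0.011, 0, -0.249, 0, 0, 0], [5, 0.011, 0, -0.249, 0, 0, 0]]]'

```text
clock: 12.0
eef_pos: [0.6298, -0.1623, 0.1719]
ee_rot: [-0.095, 3.14, -0.001]
ft_force: [0.6, 0.1, -1.6]
grip_width: 0.137
grasp_force: 30.0
```

Emit:
servo_tool --rows '[[[5, 0, 0.03, 0, 0, 0, 0], [5, 0, 0.07, 0, 0, 0, 0], [5, 0, 0.11, 0, 0, 0, 0], [5, 0, 0.15, 0, 0, 0, 0], [5, 0, 0.19, 0, 0, 0, 0], [5, 0, 0.23, 0, 0, 0, 0], [5, 0, 0.27, 0, 0, 0, 0], [5, 0, 0.27, 0, 0, 0, 0]]]'

```text
clock: 12.67
eef_pos: [0.6308, -0.0478, 0.1721]
ee_rot: [-0.105, 3.138, 0.004]
ft_force: [0.2, 0.5, -1.8]
grip_width: 0.129
grasp_force: 30.0
```

```bash
python3 -c "
import blob;blob.run()
import cv2,numpy as np
a=cv2.imread('pics/side_l.png')[170:310,220:320]
b=cv2.imread('pics/top_l.png')[150:290,240:340]
cv2.imwrite('pics/c8.png',cv2.resize(np.hstack([a,b]),None,fx=4,fy=4,interpolation=cv2.INTER_CUBIC))"
```

```text
{'clock': np.float64(12.6667), 'eef_pos': array([ 0.6308, -0.0478,  0.1721]), 'ee_rot': array([-0.1053,  3.1384,  0.004 ]), 'ft_force': array([ 0.2306,  0.4655, -1.7627]), 'grasp_force': np.float64(29.9788), 'grip_width': np.float64(0.1294)}
side [282 221   4   7  21] [283.48 223.9 ]
side [364 238   5   8  24] [365.71 241.5 ]
top [374 268   7  10  28] [376.93 272.43]
top [424 292  11   8  41] [429.44 295.78]
```

View pics/c8.png

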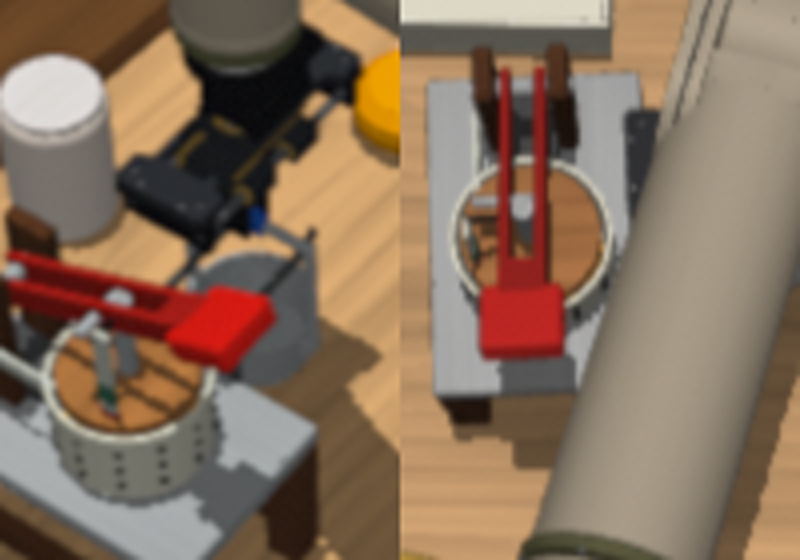

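(That was picture 11, one over the limit, so from here I use numbers only.) The side crop on the left shows the bail bar over the prongs, with the block at (258,218) and the −x prong tip at (312,232). Lowering now while watching the force.

Emit:
servo_tool --rows '[[[5, 0, 0, 0, 0, 0, 0], [5, 0, 0, -0.02, 0, 0, 0], [5, 0, 0, -0.035, 0, 0, 0], [5, 0, 0, -0.05, 0, 0, 0], [5, 0, 0, -0.055, 0, 0, 0], [5, 0, 0, -0.06, 0, 0, 0], [5, 0, 0, -0.06, 0, 0, 0], [5, 0, 0, -0.06, 0, 0, 0]]]'

```text
clock: 13.43
eef_pos: [0.6299, -0.0533, 0.1472]
ee_rot: [-0.097, 3.14, -0.0]
ft_force: [-0.4, 0.5, -2.1]
grip_width: 0.135
grasp_force: 30.0
```

Emit:
servo_tool --rows '[[[5, 0, 0, -0.003, 0, 0, 0], [5, 0, 0, -0.006, 0, 0, 0], [5, 0, 0, -0.009, 0, 0, 0], [5, 0, 0, -0.009, 0, 0, 0]]]'

```text
clock: 13.77
eef_pos: [0.6301, -0.0532, 0.1444]
ee_rot: [-0.097, 3.139, 0.001]
ft_force: [-3.0, 0.3, 4.4]
grip_width: 0.133
grasp_force: 30.0
```

Emit:
servo_tool --rows '[[[5, 0, 0, -0.003, 0, 0, 0], [5, 0, 0, -0.005, 0, 0, 0], [5, 0, 0, -0.005, 0, 0, 0]]]'

```text
clock: 14.02
eef_pos: [0.6303, -0.0533, 0.1441]
ee_rot: [-0.097, 3.138, 0.002]
ft_force: [-8.0, 1.3, 18.1]
grip_width: 0.134
grasp_force: 30.0
```

Contact came exactly where predicted, at z = 0.1444. I'll relieve the load by about 1.5 mm and open modestly.

Emit:
servo_tool --rows '[[[5, 0, 0, 0.004, 0, 0, 0], [24, 0, 0, 0.004, 0, 0, 0], [24, 0, 0, 0.004, 0, 0, 0], [24, 0, 0, 0.004, 0, 0, 0], [24, 0, 0, 0.004, 0, 0, 0], [24, 0, 0, 0.004, 0, 0, 0]]]'

```text
clock: 14.52
eef_pos: [0.6298, -0.0533, 0.143]
ee_rot: [0.097, -3.14, 0.0]
ft_force: [-0.1, -0.3, -0.4]
grip_width: 0.274
grasp_force: 0.0
```

```bash
python3 -c "
import blob;blob.run()"
```

```text
{'clock': np.float64(14.5167), 'eef_pos': array([ 0.6298, -0.0533,  0.143 ]), 'ee_rot': array([ 0.0969, -3.1398,  0.    ]), 'ft_force': array([-0.0583, -0.2685, -0.4073]), 'grasp_force': np.float64(0.0), 'grip_width': np.float64(0.2743)}
side [283 227   5   6  22] [285.09 229.36]
side [364 238   5   8  24] [365.71 241.5 ]
top [374 268   7  10  28] [376.93 272.43]
top [424 292  12   8  42] [429.57 295.81]
```

Released, with zero force on the tool. Raising straight up slowly, then checking the block.

Emit:
servo_tool --rows '[[[24, 0, 0, 0.02, 0, 0, 0], [24, 0, 0, 0.05, 0, 0, 0], [24, 0, 0, 0.09, 0, 0, 0], [24, 0, 0, 0.14, 0, 0, 0], [24, 0, 0, 0.22, 0, 0, 0], [24, 0, 0, 0.32, 0, 0, 0], [24, 0, 0, 0.42, 0, 0, 0], [24, 0, 0, 0.5, 0, 0, 0]]]'

```text
clock: 15.28
eef_pos: [0.6297, -0.0536, 0.3478]
ee_rot: [-0.097, 3.137, -0.0]
ft_force: [0.5, -1.2, -0.2]
grip_width: 0.276
grasp_force: 0.0
```

Emit:
servo_tool --rows '[[[0, -0.06, -0.08, 0.35, 0, 0, 0], [0, -0.15, -0.08, 0.35, 0, 0, 0], [0, -0.25, -0.08, 0.35, 0, 0, 0], [0, -0.35, 0, 0.35, 0, 0, 0], [0, -0.35, 0.1, 0.35, 0, 0, 0], [0, -0.35, 0.1, 0.35, 0, 0, 0]]]'

```text
clock: 15.78
eef_pos: [0.488, -0.0146, 0.4858]
ee_rot: [-0.091, 3.137, 0.003]
ft_force: [0.9, 1.6, -0.7]
grip_width: 0.016
grasp_force: 0.0
```

```bash
python3 - <<'E'
import blob;blob.run()
from g import *
I=cv2.imread('pics/side_l.png')
h=cv2.cvtColor(I,cv2.COLOR_BGR2HSV)
for z in(.145,.149): print("expected block", proj("side",np.array([.6255,-.0533,z+.034])))
c=[proj("side",np.array([.61+i*.0,-.05,.08])) for i in range(1)];print("pail body px",c)
E
```

```text
{'clock': np.float64(15.7833), 'eef_pos': array([ 0.488 , -0.0146,  0.4858]), 'ee_rot': array([-9.0800e-02,  3.1371e+00,  2.8000e-03]), 'ft_force': array([ 0.8677,  1.5902, -0.6532]), 'grasp_force': np.float64(0.0), 'grip_width': np.float64(0.0155)}
side [409 220   9   6  34] [412.85 222.32]
side [278 225  10   8  40] [282.58 228.38]
side [364 238   5   8  24] [365.71 241.5 ]
top [374 268   7  10  28] [376.93 272.43]
top [425 292  11   8  41] [429.71 295.85]
expected block [283.25589975 229.58782811]
expected block [283.21418069 228.6824752 ]
pail body px [array([287.48614891, 254.18873626])]
```

The block is at (282.6,228.4), against (283.2,229) expected for a hung pail, so it hangs freely. Now to the red pad, with the fingers shut.

Emit:
servo_tool --rows '[[[0, 0.033, 0.1, 0, 0, 0, 0], [0, 0.033, 0.2, 0, 0, 0, 0], [0, 0.033, 0.305, 0, 0, 0, 0], [0, 0.033, 0.305, -0.1, 0, 0, 0], [0, 0.033, 0.305, -0.2, 0, 0, 0], [0, 0.033, 0.305, -0.25, 0, 0, 0], [0, 0.033, 0.305, -0.27, 0, 0, 0], [0, 0.033, 0.305, -0.27, 0, 0, 0]]]'

```text
clock: 16.55
eef_pos: [0.5026, 0.108, 0.3747]
ee_rot: [0.095, -3.139, 0.0]
ft_force: [0.0, 0.4, 1.4]
grip_width: 0.001
grasp_force: 0.0
```

```bash
cat > lev.py <<'E'
from rig import arm,capture
from g import *
def run():
    s=arm.read_state();print(s["clock"],s["eef_pos"].round(4),s["ft_force"].round(2))
    v=(.6153,.1159,.0597);c0,s0=np.cos(v[2]),np.sin(v[2])
    for n in("side","top"):
        I=capture(n)["image"];h=cv2.cvtColor(I,cv2.COLOR_RGB2HSV)
        m=cv2.inRange(h,(0,170,90),(6,255,255))|cv2.inRange(h,(174,170,90),(180,255,255))
        k,l,st,ce=cv2.connectedComponentsWithStats(m);i=1+np.argmax(st[1:,4]);x,y,w,hh,A=st[i]
        print(n,"red bbox",x,y,x+w,y+hh,A)
        for th in(0,.3,.4,.5):
            a=.4-th;P=[]
            for u in(.175,.225):
              for yy in(-.028,.028):
                for t in(-.011,.011):
                    bx=.08-u*np.cos(a)+t*np.sin(a);bz=.245+u*np.sin(a)+t*np.cos(a)
                    P.append(proj(n,np.array([v[0]+c0*bx-s0*yy,v[1]+s0*bx+c0*yy,bz])))
            P=np.array(P);print("  th",th,"pad bbox",P.min(0).round(1),P.max(0).round(1))
E
python3 -c "import lev;lev.run()"
```

```text
16.55 [0.5026 0.108  0.3747] [0.01 0.42 1.45]
side red bbox 222 232 288 263 675
  th 0 pad bbox [259.1 240.1] [290.  264.4]
  th 0.3 pad bbox [265.3 255.2] [294.7 282.6]
  th 0.4 pad bbox [266.2 259.6] [294.8 287.7]
  th 0.5 pad bbox [266.4 263.7] [294.8 292.3]
top red bbox 275 167 276 170 3
  th 0 pad bbox [258.5 220.4] [280.8 241.8]
  th 0.3 pad bbox [260.8 230.1] [282.5 251. ]
  th 0.4 pad bbox [261.4 232.1] [283.  252.3]
  th 0.5 pad bbox [262.  233.4] [283.4 252.8]
```

Emit:
servo_tool --rows '[[[0, 0, 0, -0.02, 0, 0, 0], [0, 0, 0, -0.04, 0, 0, 0], [0, 0, 0, -0.055, 0, 0, 0], [0, 0, 0, -0.07, 0, 0, 0], [0, 0, 0, -0.085, 0, 0, 0], [0, 0, 0, -0.1, 0, 0, 0], [0, 0, 0, -0.1, 0, 0, 0], [0, 0, 0, -0.1, 0, 0, 0]]]'

```text
clock: 17.32
eef_pos: [0.5029, 0.1087, 0.335]
ee_rot: [0.097, -3.14, 0.0]
ft_force: [-0.5, 0.1, -0.2]
grip_width: 0.004
grasp_force: 0.0
```

Emit:
servo_tool --rows '[[[0, 0, 0, -0.015, 0, 0, 0], [0, 0, 0, -0.03, 0, 0, 0], [0, 0, 0, -0.045, 0, 0, 0], [0, 0, 0, -0.06, 0, 0, 0], [0, 0, 0, -0.06, 0, 0, 0], [0, 0, 0, -0.06, 0, 0, 0]]]'

```text
clock: 17.82
eef_pos: [0.5033, 0.1088, 0.3113]
ee_rot: [-0.097, 3.139, 0.0]
ft_force: [1.1, 0.1, 3.8]
grip_width: 0.004
grasp_force: 1.8
```

```bash
python3 -c "import lev;lev.run()" | grep -v th
```

```text
17.8167 [0.5033 0.1088 0.3113] [1.14 0.14 3.8 ]
side red bbox 269 245 288 264 172
top red bbox 274 167 276 174 13
```

Emit:
servo_tool --rows '[[[0, 0, 0, -0.015, 0, 0, 0], [0, 0, 0, -0.03, 0, 0, 0], [0, 0, 0, -0.045, 0, 0, 0], [0, 0, 0, -0.06, 0, 0, 0], [0, 0, 0, -0.075, 0, 0, 0], [0, 0, 0, -0.09, 0, 0, 0], [0, 0, 0, -0.1, 0, 0, 0], [0, 0, 0, -0.1, 0, 0, 0]]]'

```text
clock: 18.58
eef_pos: [0.5027, 0.1088, 0.2711]
ee_rot: [0.097, -3.139, -0.0]
ft_force: [-1.9, 0.3, 7.9]
grip_width: 0.003
grasp_force: 3.6
```

```bash
python3 -c "import lev;lev.run()" | grep -v th
```

```text
18.5833 [0.5027 0.1088 0.2711] [-1.85  0.3   7.88]
side red bbox 270 255 292 274 217
top red bbox 274 167 276 178 19
```

Emit:
servo_tool --rows '[[[0, 0, 0, -0.015, 0, 0, 0], [0, 0, 0, -0.03, 0, 0, 0], [0, 0, 0, -0.045, 0, 0, 0], [0, 0, 0, -0.06, 0, 0, 0], [0, 0, 0, -0.07, 0, 0, 0], [0, 0, 0, -0.07, 0, 0, 0], [0, 0, 0, -0.07, 0, 0, 0]]]'

```text
clock: 19.27
eef_pos: [0.5024, 0.1089, 0.2437]
ee_rot: [0.097, -3.139, -0.001]
ft_force: [-6.0, -0.3, 10.3]
grip_width: 0.006
grasp_force: 5.1
```

```bash
python3 -c "import lev;lev.run()" | grep -v th
```

```text
19.2667 [0.5024 0.1089 0.2437] [-5.97 -0.31 10.3 ]
side red bbox 271 261 294 281 236
top red bbox 265 168 268 182 29
```

Emit:
servo_tool --rows '[[[0, 0, 0, -0.01, 0, 0, 0], [0, 0, 0, -0.02, 0, 0, 0], [0, 0, 0, -0.028, 0, 0, 0], [0, 0, 0, -0.028, 0, 0, 0], [0, 0, 0, -0.028, 0, 0, 0], [0, 0, 0, -0.028, 0, 0, 0]]]'

```text
clock: 19.87
eef_pos: [0.5022, 0.1089, 0.2327]
ee_rot: [0.097, -3.138, -0.001]
ft_force: [-7.9, -0.8, 11.1]
grip_width: 0.008
grasp_force: 5.7
```

```bash
python3 -c "import lev;lev.run()" | grep -v th
python3 - <<'E'
from rig import capture
import cv2,numpy as np
I=capture("side")["image"]
h=cv2.cvtColor(I,cv2.COLOR_RGB2HSV)
k,l,st,ce=cv2.connectedComponentsWithStats(cv2.inRange(h,(105,130,40),(130,255,255)))
print([(ce[i].round(1),st[i,4]) for i in range(1,k) if st[i,4]>3])
E
```

```text
19.8667 [0.5022 0.1089 0.2327] [-7.88 -0.79 11.07]
side red bbox 271 264 295 284 243
top red bbox 265 168 268 184 36
[(array([412.9, 222.3]), np.int32(34)), (array([365.7, 241.5]), np.int32(24))]
```

Emit:
servo_tool --rows '[[[0, 0, 0, -0.006, 0, 0, 0], [0, 0, 0, -0.006, 0, 0, 0], [0, 0, 0, -0.006, 0, 0, 0], [0, 0, 0, -0.006, 0, 0, 0], [0, 0, 0, -0.006, 0, 0, 0], [0, 0, 0, -0.006, 0, 0, 0], [0, 0, 0, -0.006, 0, 0, 0], [0, 0, 0, -0.006, 0, 0, 0]]]'

```text
clock: 20.68
eef_pos: [0.5024, 0.1089, 0.2304]
ee_rot: [0.097, -3.139, -0.001]
ft_force: [-7.1, -1.2, 11.6]
grip_width: 0.003
grasp_force: 5.9
```

```bash
python3 -c "import lev;lev.run()" | grep -v th
python3 - <<'E'
from rig import workorder
print(workorder.hand_in())
E
```

```text
20.6833 [0.5024 0.1089 0.2304] [-7.08 -1.19 11.6 ]
side red bbox 271 265 295 285 240
top red bbox 265 168 268 184 36
the job is handed in; nothing more can be done
None
```

I handed the job in at about 21 s: the pail's block was last seen at the hook position after I let go, and the lever was held at an estimated 0.35–0.43 rad with about 11.6 N; the hand-in returned no verdict, the gripper hid the pail during the press, and I viewed 11 pictures, one over the limit of 10.

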